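# Fish the matchbox from under the glass bottle riser

## Task

A red matchbox has slipped under the low glass-topped riser. Draw the bent rod out of its wooden sleeve and use its hook to fish the matchbox out through the riser's open front until it lies flat on the open worktop, at least 5 cm clear in front of the riser. Do not touch the matchbox with the gripper, leave the two glasses and the amber bottle standing where they are, and finish with the rod lying loose on the worktop, wholly out of the riser and the sleeve.

Things in the scene. Friction and masses are not known exactly. Their poses are not given: they have to be found in the camera images.
- riser: Fixed low riser: clear 8 mm glass top on three 10 mm wooden walls, outside 165 deep (x), 270 wide (y), 42 mm high. Space below: 34 mm high, 250 wide, 155 deep, open only in front (-x); the front looks to the robot's right. Origin: on the worktop, middle of the open front edge; +x into the space, +y left as one looks in. Place and yaw vary.
- sleeve: Fixed dark wooden tunnel with a brass rim that stores the rod: outside 150 mm long (x), 50 wide, 34 high; inside 34 wide, 28 high, no floor, closed at its far end. Origin: on the worktop, middle of the open mouth; +x points into it.
- rod: Loose bent rod lying flat, 90 g, 235 mm long. Origin: underside, at the handle's front end; +x along the shaft to the bend, +y the side the hook arm points to. Handle: wood, x -70 to 0, 16 wide, 18 high. Shaft: steel, x 0 to 156, 9 wide, 12 high. Starts handle-first in the sleeve, hook end about 105 mm out: draw it straight out; held by that end it is too short for the job, so set it down and regrip.
- rod_hook (a point): Point near the free end of the hook arm, on the face towards the handle: at x 156, y 47, z 6 mm of the rod. The arm is a steel bar square to the shaft, x 156 to 165, y -4.5 to 51.5, 12 mm high, flat on the same plane.
- matchbox: Loose red matchbox, 50 (x) x 63 (y) x 18 mm high, about 30 g (varies). Origin: centre of its underside. Starts flat on the worktop under the riser, its centre 70 to 95 mm behind the open front and 0 to 50 mm to the left (+y) of the riser's middle, at any yaw.
- tumbler_a: Clear faceted glass tumbler, 70 mm wide, 87 mm high, standing loose on the left (+y) half of the riser's top, towards the back. Origin: centre of its underside. Leave it.
- tumbler_b: Clear faceted glass tumbler like the other, standing loose on the right (-y) half of the riser's top. Origin: centre of its underside. Leave it.
- bitters: Loose small amber bottle with a black cap, 39 mm wide, 100 mm high, standing on the worktop beyond the work. Origin: centre of its underside. Leave it.

How it is judged:
By the outcome, as a careful person would: the job done as asked, in the order asked, and still so for the second after the job is handed in, with the robot touching nothing.
It also fails if it takes over 58 s, if anything falls off the work surface, if the arm or the gripper's body presses on something with over 40 N, if the wrist force passes 120 N, or if a joint passes its speed limit or range.

## Robot

A 6-joint arm with a two-finger parallel gripper is mounted at the origin on a cart in front of the work surface, level with it; the furniture and walls round the work are solid. World frame = base frame: x ahead of the robot, y to its left, z up, the work surface at z = 0. Lengths are in mm, angles in degrees, forces in N, time in s.
With the tool pointing down it reaches from about 225 to 725 mm from the base axis. Payload 3.1 kg.
Tool frame: the origin (TCP) lies midway between the tips of the shut fingers; the grasp point (between the pads) lies 19 mm behind it (manip.pinch_z is the distance from the TCP to the grasp point, in mm); z points along the fingers, y is the line along which they close (so a half turn about z gives the same grasp; the last joint's range is limited). The gripper opens to 85 mm and grips with 20 to 120 N. Pads are 22 mm wide; open, the fingers measure 114 mm over their backs; the gripper's body (76 mm by 85 mm) begins 54 mm behind the grasp point. The pads swing forward as they close: fully open they stand 13 mm farther back than shut.
Start: joints at [-78.942, 2.75, 5.684, 92.934, 0, 82.678], TCP at [165.531, -498.214, 231.312] pointing down, gripper open.
Joint ranges: [-166.93, 166.93], [-56.73, 111.36], [-69.38, 81.34], [-121.58, 131.49], [-85.45, 84.26], [-180, 180]. Speed limits (degrees/s): [159.86, 159.86, 180, 180, 180, 180].

## Interface

Orientations are given as [roll, pitch, yaw] about the fixed x, y, z axes, in that order (R = Rz(yaw) Ry(pitch) Rx(roll)).
In Python, from plant import manip gives the robot as it stands. The module is installed in compiled form; this text tells all that it offers. Calls block until the motion is done:
- manip.move_ptp(position, orientation): joint-space move of the TCP to a pose.
- manip.move_linear(position, attitude=None, vel=150): straight line of the TCP; attitude=None keeps the orientation; vel is the mean speed in mm/s.
- manip.goto_joints(angles): joint-space move.
- manip.move_gripper(opening, grip_force=None): finger opening in mm; grip_force is the grip in N (None keeps the last); returns when the fingers have stopped.
- manip.pause(seconds).
- manip.ik(position, orientation): joint angles nearest the present ones, or None.
- manip.snapshot(name): name is "side" or "top"; returns the picture (480x640x3 uint8, red, green, blue); there is no depth.
- manip.camera_params(name): a dict with "fx", "fy", "cx", "cy" (pixels), "cam_to_world" (4x4, takes a point from camera to world coordinates). Camera axes: x right, y up, looking along -z (the intrinsics and any distortion apply to the point x, -y, -z); pixel columns grow to the right and rows downward; lengths in mm; the calibration is good to about 2 mm. A picture is of the moment at which its call begins. camera_params takes no time and is no camera call.
A pose or a line that the arm cannot do raises manip.PlanningError and nothing moves.
- manip.finish_job(): hands the job in; it is judged then, once.
Trained networks look in the newest picture that a camera, given by its name, has taken for a name from the list of things; names that differ only in an ending like _2 or _b are one class to them, and where a whole thing is asked for, a point or a joint stands for the part that bears it (a point fixed in the world has none). Each returns a list of dicts, best first, with "confidence" (0 to 1); they miss things now and then, are a little off and sometimes report something else, mostly with a low value. They report only what shows in the picture. A call takes as long as a camera call.
- manip.boxes_of(camera, query): "rect" ([left, top, width, height] in pixels, round what is visible of it).
Readings, each from a call of its own:
- manip.current_time(): time.
- manip.current_qpos(): joint angles.
- manip.current_qd(): joint speeds.
- manip.current_effort(): joint torques, N m.
- manip.current_tool_pos(): TCP position.
- manip.current_ee_rot(): TCP orientation.
- manip.current_force(): force on the tool from outside, world axes, zero at the start.
- manip.current_moment(): the same for the moment, N m.
- manip.current_gripper_width(): finger opening in mm.
- manip.current_finger_force(): force on a finger pad.
Only numpy, scipy, OpenCV 4.12 (cv2) and the standard library are available. Lean on these libraries where they do the work, as an engineer would, in place of code of your own. Each camera call takes 0.05 s, during which the arm holds its last target. There are 200 camera calls.

## Working session

There is one attempt and no reset: what is moved stays moved. The work goes in short steps, each a Python script; the robot and the scene stay as the last script left them, time stands still between calls to the robot, and variables do not carry over. Pictures are saved under pics/ and viewed, at most 10 in all, crops included, and the job is handed in when it is done.

```bash
mkdir -p pics; python3 - <<'E'
from plant import manip
import cv2
for n in("side","top"):
    im=manip.snapshot(n); cv2.imwrite(f"pics/{n}0.png",im[:,:,::-1])
    p=manip.camera_params(n); print(n,p)
    for q in("riser","sleeve","rod","rod_hook","matchbox","tumbler_a","bitters"):
        print(q,[(r["rect"],round(r["confidence"],2)) for r in manip.boxes_of(n,q)][:3])
print(manip.pinch_z,manip.current_time(),manip.current_ee_rot())
E
```

```text
side {'fx': 478.09897897192604, 'fy': 478.09897897192604, 'cx': 316.65307569426324, 'cy': 242.6096172400981, 'cam_to_world': array([[ 9.45632509e-01,  1.10538344e-01, -3.05876498e-01,
         2.33415133e+02],
       [-3.25080105e-01,  3.50453211e-01, -8.78353842e-01,
        -1.15798785e+03],
       [ 1.01036221e-02,  9.30034312e-01,  3.67333766e-01,
         4.62994739e+02],
       [ 0.00000000e+00,  0.00000000e+00,  0.00000000e+00,
         1.00000000e+00]])}
riser [([200.7, 211.5, 121.7, 50.2], 0.91)]
sleeve [([280.0, 305.5, 53.0, 67.3], 0.81)]
rod [([251.6, 292.8, 36.8, 17.2], 0.62)]
rod_hook [([255.0, 291.2, 30.5, 20.0], 0.6)]
matchbox [([198.2, 208.9, 124.2, 52.7], 0.38)]
tumbler_a [([204.2, 192.3, 34.0, 39.1], 0.81), ([258.9, 183.5, 28.5, 39.8], 0.71)]
bitters [([360.5, 217.1, 17.1, 44.8], 0.69)]
top {'fx': 574.8425322347429, 'fy': 574.8425322347429, 'cx': 324.84447725290624, 'cy': 237.64037580738423, 'cam_to_world': array([[ 1.50417154e-01,  9.68089323e-01, -2.00443865e-01,
         3.50457731e+02],
       [-9.88619714e-01,  1.47783965e-01, -2.81240071e-02,
        -2.31756606e+02],
       [ 2.39583820e-03,  2.02393090e-01,  9.79301433e-01,
         1.09281675e+03],
       [ 0.00000000e+00,  0.00000000e+00,  0.00000000e+00,
         1.00000000e+00]])}
riser [([156.3, 193.3, 97.5, 145.5], 0.58)]
sleeve [([430.1, 310.0, 85.7, 41.4], 0.9), ([145.5, 285.0, 49.5, 42.7], 0.24)]
rod [([371.7, 309.6, 61.8, 31.1], 0.78), ([320.1, 151.7, 24.1, 29.5], 0.63)]
rod_hook [([369.7, 307.2, 61.8, 33.9], 0.96)]
matchbox []
tumbler_a [([148.0, 287.1, 45.6, 37.9], 0.83)]
bitters [([321.1, 150.9, 19.3, 27.8], 0.58)]
18.700000000000003 0.8 [1.79994694e+02 1.03368435e-04 1.83788037e+01]
```

```bash
python3 - <<'E'
import cv2
t=cv2.imread("pics/top0.png")[140:380,120:540]
cv2.imwrite("pics/topc.png",cv2.resize(t,(798,456),interpolation=cv2.INTER_CUBIC))
t=cv2.imread("pics/side0.png")[170:390,180:400]
cv2.imwrite("pics/sidec.png",cv2.resize(t,(600,600),interpolation=cv2.INTER_CUBIC))
E
```

```text
(no output)
```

View pics/topc.png

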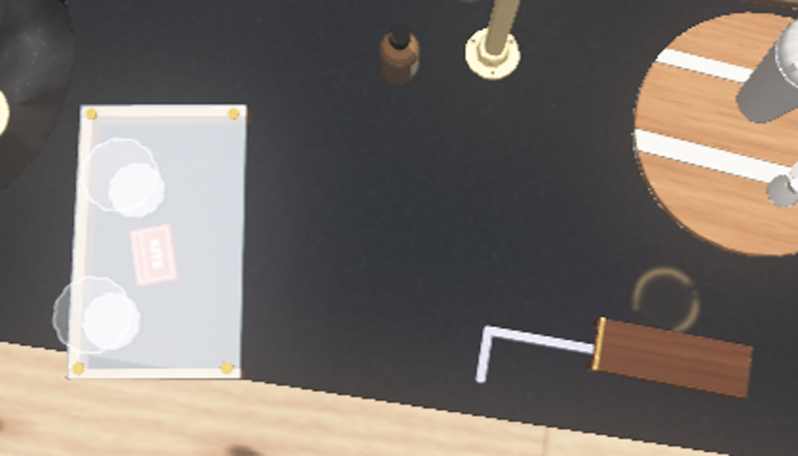

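View pics/sidec.png

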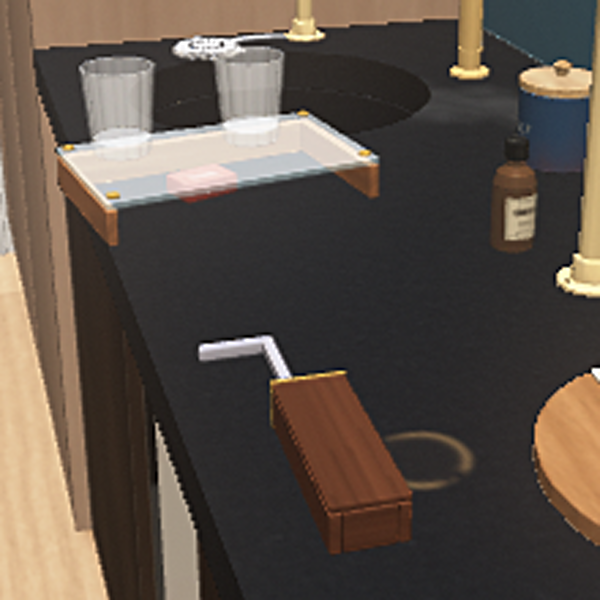

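The top crop shows the riser (z=42 corners at crop 81,106 / 246,106 / 241,377 / 69,377) opening to the right. The box is at about (153,254), the hook bend at (487,329), its arm tip at (481,381) and the sleeve mouth at (598,345). The side view agrees with this.

```bash
cat >h.py <<'E'
from plant import manip
import numpy as np, cv2
def w(cam,u,v,z):
    p=manip.camera_params(cam);M=p["cam_to_world"]
    d=M[:3,:3]@np.array([(u-p["cx"])/p["fx"],-(v-p["cy"])/p["fy"],-1]);o=M[:3,3]
    return o+d*(z-o[2])/d[2]
def crop(u,v,z): return w("top",120+u/1.9,140+v/1.9,z)
def side(u,v,z): return w("side",180+u*220/600,170+v*220/600,z)
E
python3 - <<'E'
from h import *
np.set_printoptions(precision=1,suppress=True)
for n,u,v,z in [("rFar-R",81,106,42),("rFront-R",246,106,42),("rFront-L",241,377,42),("rFar-L",69,377,42),("bend",487,329,12),("tip",481,381,12),("shaft@mouth",593,349,12),("mouthR",603,319,34),("mouthL",594,370,34),("slvFarR",751,346,34),("slvFarL",746,396,34),
 ("box1",131,231,18),("box2",168,225,18),("box3",177,277,18),("box4",137,285,18),("bitters",400,70,0),("tap",492,62,0)]: print(n,crop(u,v,z))
for n,u,v,z in [("bend",268,336,12),("tip",200,349,12),("rFrontL",112,207,42),("rFrontR",378,158,42),("mouthL",275,382,34),("mouthR",346,375,34)]: print("side",n,side(u,v,z))
E
```

```text
rFar-R [599.2 114.3  42. ]
rFront-R [624.  -48.2  42. ]
rFront-L [361.1 -90.6  42. ]
rFar-L [336.6  70.5  42. ]
bend [ 443.7 -317.5   12. ]
tip [ 392.8 -318.4   12. ]
shaft@mouth [ 440.  -422.9   12. ]
mouthR [ 468.2 -425.3   34. ]
mouthL [ 418.5 -422.2   34. ]
slvFarR [ 463.9 -568.9   34. ]
slvFarL [ 416.  -568.2   34. ]
box1 [485.9  46.3  18. ]
box2 [497.4  11.1  18. ]
box3 [447.7  -7.6  18. ]
box4 [433.9  29.8  18. ]
bitters [ 697.7 -193.     0. ]
tap [ 720.8 -286.9    0. ]
side bend [ 444.4 -319.5   12. ]
side tip [ 392.3 -324.1   12. ]
side rFrontL [ 363.4 -103.8   42. ]
side rFrontR [622.6 -54.6  42. ]
side mouthL [ 421.9 -424.9   34. ]
side mouthR [ 469.3 -430.4   34. ]
```

```bash
python3 - <<'E'
from h import *
yw=88.5; d=np.array([np.cos(np.radians(yw)),np.sin(np.radians(yw)),0])
g=np.array([441.8,-372,0]); A=[180,0,yw]
manip.move_gripper(40,60)
manip.move_ptp(list(g+[0,0,90]),A)
manip.move_linear(list(g+[0,0,3]),vel=120)
manip.move_gripper(0,60)
print(manip.current_gripper_width(),manip.current_finger_force(),manip.current_force())
manip.move_linear(list(g+[0,0,5]),vel=40)
print(manip.current_force())
manip.move_linear(list(g+d*150+[0,0,5]),vel=90)
print(manip.current_force(),manip.current_gripper_width(),manip.current_time(),manip.current_qpos())
im=manip.snapshot("top"); cv2.imwrite("pics/top1.png",im[:,:,::-1])
c=im[140:380,120:540,::-1]; cv2.imwrite("pics/top1c.png",cv2.resize(c,(798,456),interpolation=cv2.INTER_CUBIC))
E
```

```text
6.870480218241327 62.070547342300415 [-0.00588145 -0.41171771  5.28708464]
[ 0.72206507  0.33515767 -0.84144726]
[-0.65904656  0.08260065  0.0089721 ] 6.898634032418245 5.9083 [-3.42374468e+01  3.18701057e+00 -2.00213087e+01  6.67828647e+01
 -7.12973485e-03  5.72956743e+01]
```

View pics/top1c.png

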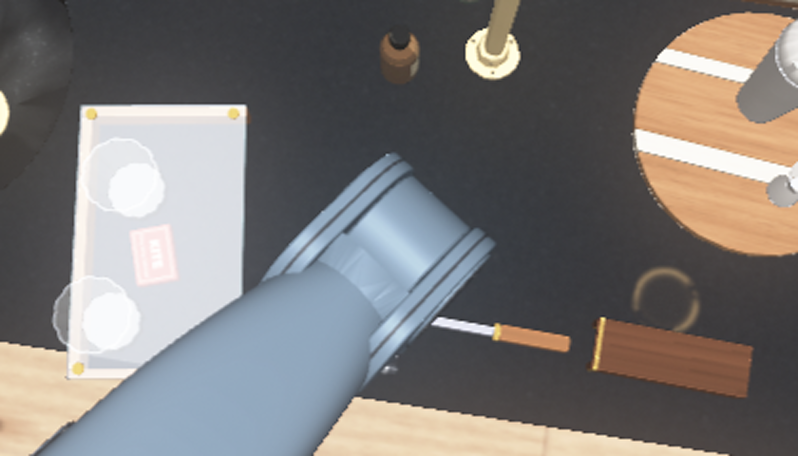

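The rod is fully out. Its handle runs from crop (497,330) to (570,345), clear of the sleeve mouth at 598. Next I set it down, regrip the handle and measure the box by its colour.

```bash
python3 - <<'E'
from h import *
np.set_printoptions(precision=1,suppress=True)
print("handle",crop(497,332,18),crop(570,345,18))
p=np.array(manip.current_tool_pos()); yw=88.5; A=[180,0,yw]
d=np.array([np.cos(np.radians(yw)),np.sin(np.radians(yw)),0])
manip.move_linear(list(p-[0,0,2]),vel=40)
manip.move_gripper(40)
manip.move_linear(list(p+[0,0,60]),vel=150)
q=p-d*140; q[2]=65
manip.move_linear(list(q),vel=200)
im=manip.snapshot("top"); cv2.imwrite("pics/top2.png",im[:,:,::-1])
s=manip.snapshot("side"); cv2.imwrite("pics/side2.png",s[:,:,::-1])
for n,I in(("top",im),("side",s)):
    I=I.astype(int); m=((I[:,:,0]-I[:,:,1])>14)&((I[:,:,0]-I[:,:,2])>4)
    m=m.astype(np.uint8)
    if n=="top": m[:,:180]=0;m[:,225:]=0;m[:240]=0;m[300:]=0
    else: m[:225]=0;m[250:]=0;m[:,:230]=0;m[:,280:]=0
    ys,xs=np.nonzero(m); print(n,len(xs))
    r=cv2.minAreaRect(np.c_[xs,ys].astype(np.float32)); print(r)
    print(np.array([w(n,u,v,18 if n=="top" else 18) for u,v in cv2.boxPoints(r)]))
    big=np.zeros((600,800,3),np.uint8)
a=cv2.resize(im[230:300,170:260,::-1],(540,420),interpolation=cv2.INTER_CUBIC)
cv2.imwrite("pics/boxc.png",a)
print(manip.current_time())
E
```

```text
handle [ 441.7 -327.1   18. ] [ 440.  -399.2   18. ]
top 307
((200.46998596191406, 273.7900085449219), (29.698484420776367, 21.637468338012695), 81.8698959350586)
[[487.4  49.1  18. ]
 [499.2  10.1  18. ]
 [445.5  -8.3  18. ]
 [433.8  30.3  18. ]]
side 104
((252.0092010498047, 235.19725036621094), (16.66617774963379, 22.700483322143555), 73.3007583618164)
[[432.6  53.4  18. ]
 [500.1  88.   18. ]
 [484.4 -36.6  18. ]
 [423.  -63.9  18. ]]
8.1417
```

View pics/boxc.png

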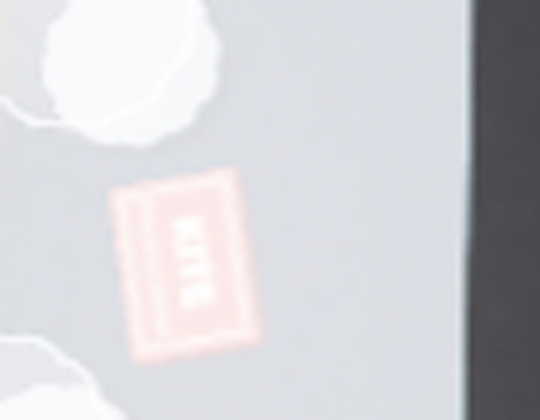

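The box reads as centre (466,20), which is riser frame x≈94, y≈11, yawed about 10°. The crop corners are (108,188), (240,166), (263,340) and (135,362). Now I regrip the handle and move to the pre-insert pose.

```bash
cat >>h.py <<'E'
O=np.array([492.7,-70.5,0]); YW=99.4
ex=np.array([np.cos(np.radians(YW)),np.sin(np.radians(YW)),0]); ey=np.array([-ex[1],ex[0],0])
def R(x,y,z=0): return O+ex*x+ey*y+np.array([0,0,z])
def inR(p): p=np.asarray(p)-O; return np.array([p@ex,p@ey])
E
python3 - <<'E'
from h import *
np.set_printoptions(precision=1,suppress=True)
for x,y in((-225,-86),(-55,-86),(-55,-25),(-264,-25)): print(manip.ik(list(R(x,y,6)),[180,0,YW]))
p=np.array(manip.current_tool_pos())
manip.move_linear([p[0],p[1],4],vel=100)
manip.move_gripper(0,90)
print(manip.current_gripper_width(),manip.current_finger_force(),manip.current_force())
manip.move_linear([p[0],p[1],8],vel=40)
manip.move_linear(list(R(-240,-60,8)),[180,0,YW],vel=120)
manip.move_linear(list(R(-240,-86,8)),vel=120)
print(manip.current_force(),manip.current_gripper_width(),manip.current_tool_pos(),manip.current_time())
for n in("top","side"):
    im=manip.snapshot(n); cv2.imwrite(f"pics/{n}3.png",im[:,:,::-1])
a=cv2.resize(cv2.imread("pics/top3.png")[170:330,150:420],(800,474),interpolation=cv2.INTER_CUBIC)
cv2.imwrite("pics/top3c.png",a)
E
```

```text
[-30.1  28.3  10.7  72.4   0.   50.5]
[-17.1  17.2  -3.9  68.9   0.   63.5]
[-20.    9.2 -13.4  67.4   0.   60.6]
[-36.2  24.6   5.6  71.1   0.   44.4]
13.497590732837704 90.9083890914917 [0.1 0.4 5.4]
[-0.2 -0.5  0.1] 13.626495616385704 [ 616.4 -293.4    8. ] 11.3667
```

View pics/top3c.png

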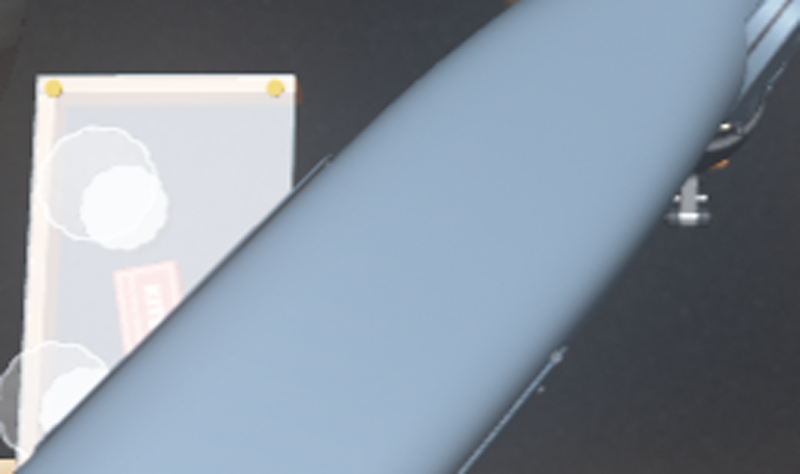

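From above the forearm hides the rod, so I check the side camera.

```bash
python3 - <<'E'
import cv2
a=cv2.imread("pics/side3.png")[180:330,180:380]
cv2.imwrite("pics/side3c.png",cv2.resize(a,(800,600),interpolation=cv2.INTER_CUBIC))
E
```

```text
(no output)
```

View pics/side3c.png

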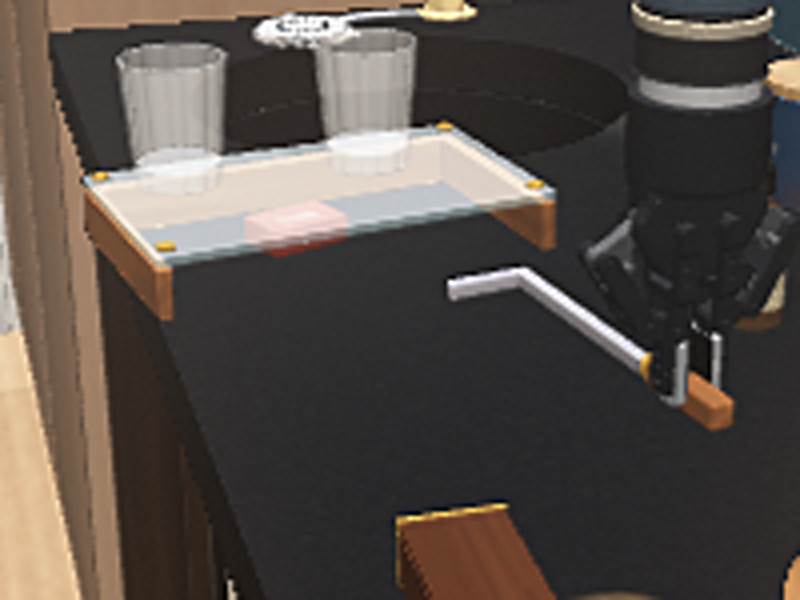

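The side view shows the rod held square and level. The hook bend is at px (310.5,246.8) and its tip at (292.3,251), in front of the riser's right half.

```bash
python3 - <<'E'
from h import *
np.set_printoptions(precision=1,suppress=True)
f=lambda u,v,z:w("side",180+u/4,180+v/4,z)
for n,u,v,z in(("bend",522,267,16),("tip",449,284,16),("handlefront",647,358,19),("postLout",172,318,0),("postLcorner",157,310,0),("postRout",555,247,0),("postRin",543,247,0),("glassL",170,262,42),("glassR",555,193,42),("boxfr bottom L",275,254,0),("boxfr bottom R",345,240,0),("boxtop far R",345,205,18),("boxtop frR",347,222,18),("boxtop fL",270,240,18)):
    print(n,f(u,v,z),inR(f(u,v,z)))
print("tcp",inR(manip.current_tool_pos()))
E
```

```text
bend [ 581.9 -111.1   16. ] [-54.6 -81.4]
tip [ 530.9 -123.8   16. ] [-58.9 -29. ]
handlefront [ 603.5 -266.4   19. ] [-211.4  -77.3]
postLout [367.8 -87.7   0. ] [  3.4 126. ]
postLcorner [361.  -72.8   0. ] [ 19.2 130.3]
postRout [626.3 -46.7   0. ] [   1.7 -135.7]
postRin [618.7 -44.3   0. ] [   5.3 -128.6]
glassL [ 367.  -102.3   42. ] [-10.8 129.2]
glassR [622.1 -57.   42. ] [  -7.9 -129.9]
boxfr bottom L [447.6  -3.5   0. ] [73.5 33.6]
boxfr bottom R [496.9   7.4   0. ] [ 76.2 -16.9]
boxtop far R [501.7  25.4  18. ] [ 93.2 -24.6]
boxtop frR [495.5  -6.5  18. ] [ 62.7 -13.2]
boxtop fL [441.  -23.5  18. ] [54.8 43.3]
tcp [-240.  -85.]
```

```bash
python3 - <<'E'
from h import *
np.set_printoptions(precision=1,suppress=True)
def go(x,y,v,z=6):
    manip.move_linear(list(R(x,y,z)),vel=v); print(x,y,np.array(manip.current_force()),round(manip.current_time(),1))
go(-240,-92,80); go(-120,-92,100); go(-52,-92,60)
go(-52,-27,50)
im=manip.snapshot("side"); a=im[180:330,180:380,::-1]
cv2.imwrite("pics/side4c.png",cv2.resize(a,(800,600),interpolation=cv2.INTER_CUBIC))
im=manip.snapshot("top"); cv2.imwrite("pics/top4.png",im[:,:,::-1])
E
```

```text
-240 -92 [ 0.9  0.1 -0.6] 11.7
-120 -92 [-0.2 -0.2 -0.8] 13.1
-52 -92 [ 1.  -0.2  0.1] 14.3
-52 -27 [ 0.7  0.2 -1.3] 15.8
```

View pics/side4c.png

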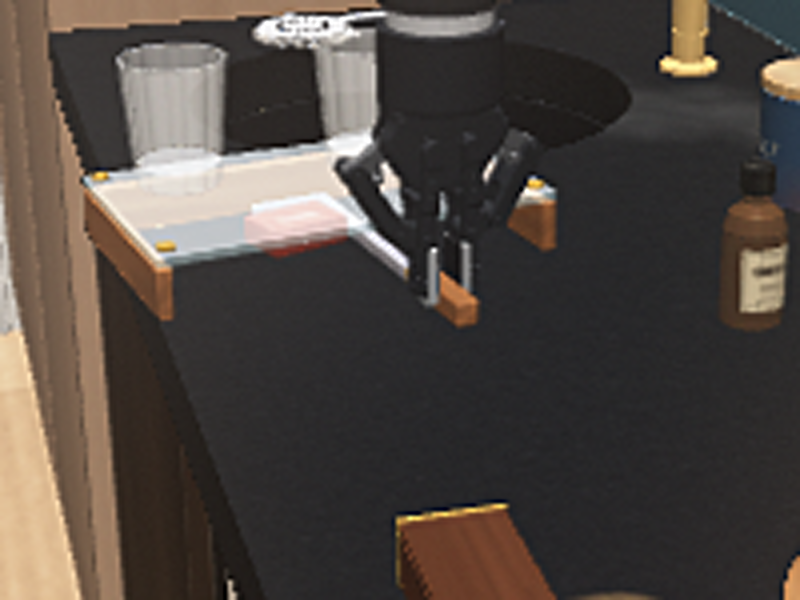

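The hook arm shows behind the box (px row about 200, columns 250–325 in the crop) and the shaft lies along its right side. Now I pull it out.

```bash
python3 - <<'E'
from h import *
np.set_printoptions(precision=1,suppress=True)
def go(x,y,v,z=5):
    manip.move_linear(list(R(x,y,z)),vel=v); print(x,y,np.array(manip.current_force()),round(manip.current_time(),1))
go(-52,-25,20); go(-150,-25,40); go(-275,-25,50)
im=manip.snapshot("side"); a=im[180:330,180:380,::-1]
cv2.imwrite("pics/side5c.png",cv2.resize(a,(800,600),interpolation=cv2.INTER_CUBIC))
E
```

```text
-52 -25 [ 1.1 -0.4  1.3] 16.2
-150 -25 [-0.   4.8  6.7] 18.8
-275 -25 [-0.3  3.1  5.9] 21.4
```

View pics/side5c.png

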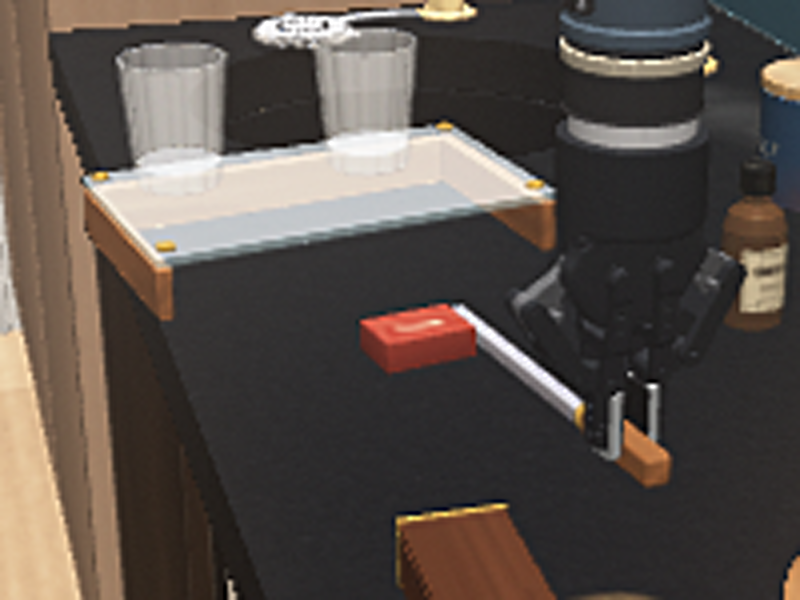

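The box lies flat in the open, its back about 9 cm in front of the riser. I back the rod off slightly, release it, retreat and check.

```bash
python3 - <<'E'
from h import *
np.set_printoptions(precision=1,suppress=True)
manip.move_linear(list(R(-269,-28,5)),vel=30)
manip.move_linear(list(R(-269,-28,4)),vel=20)
manip.move_gripper(40)
manip.move_linear(list(R(-269,-28,150)),vel=120)
manip.goto_joints([-78.942,2.75,5.684,92.934,0,82.678])
manip.pause(.5)
im=manip.snapshot("top"); a=im[140:380,120:540,::-1]
cv2.imwrite("pics/top6c.png",cv2.resize(a,(798,456),interpolation=cv2.INTER_CUBIC))
I=im.astype(int); m=((I[:,:,0]-I[:,:,1])>80)&((I[:,:,0]-I[:,:,2])>80); m=m.astype(np.uint8); m[:150]=0;m[:,:250]=0;m[:,370:]=0
pts=np.argwhere(m)[:,::-1].astype(np.float32)
for u,v in cv2.boxPoints(cv2.minAreaRect(pts)): print(inR(w("top",u,v,18)))
print(manip.current_time())
E
```

```text
[-86.2 -12.9]
[-124.   -12.4]
[-123.5   40.8]
[-86.   40.3]
25.9917
```

View pics/top6c.png

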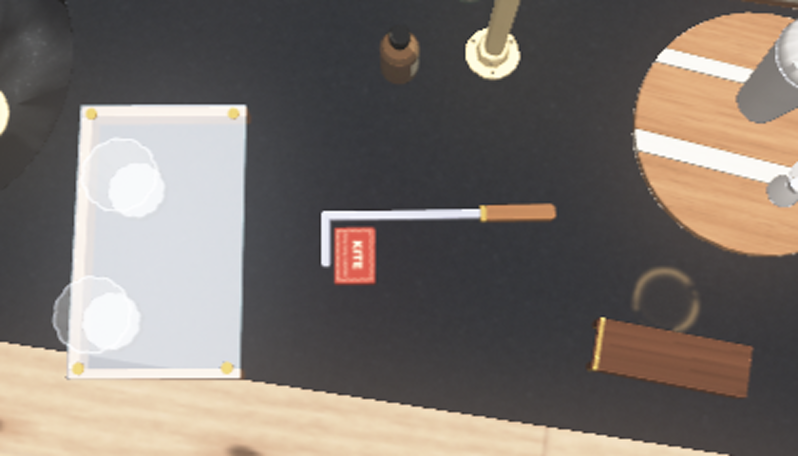

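The box is about 80 mm clear of the riser and the rod lies loose. The glasses and bottle have not moved.

```bash
python3 -c "
from plant import manip
print(manip.finish_job())"
```

```text
the job is handed in; nothing more can be done
None
```

The job is handed in at about 26 s: the matchbox lies flat about 8 cm in front of the riser, the rod is loose on the worktop clear of the riser and sleeve, and the glasses and bottle are where they were.

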